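Set out the injection tray in an imaging room

TASK

Set out the white three-bay tray for an injection: stand the steel cup in the middle of the middle bay, the large vial in the middle of the end bay next to the grey waste pot, and the small vial in the middle of the end bay next to the cardboard swab box. Lay the wide roll of tape flat on the middle of the swab box's top and the narrow roll flat and centred on top of the wide one. Never tip over a vial or the cup, and leave the cream jar and the pulse oximeter where they are.

Things in the scene. Friction and masses are not known exactly. Their poses are not given: they have to be found in the camera images.
- tray: shallow white tray, fixed, 104 (x) x 264 (y) x 12 mm high, floor and walls 3 mm; two ribs, also 12 mm high, make three bays in a row along y, each 98 x 84 mm inside, centres at y = -87, 0, +87 mm, x = 0. Origin: centre of the underside, on the counter; z up, x (short side) away from the robot, turned up to 10 degrees. The pot stands beyond one end, the swab box beyond the other; which is where changes.
- waste_pot: open round pot of grey plastic, 88 mm across the rim, 50 mm high, fixed to the counter, about 215 mm from the tray's centre, beyond one of its ends. Nothing goes into it: it only tells which end is which. Origin: centre of the underside, z up.
- swab_box: low closed cardboard box with a paper band, 90 (x) x 110 (y) x 36 mm high, fixed to the counter, about 215 mm from the tray's centre, beyond its other end. Origin: centre of the underside, on the counter; its flat top is 36 mm above that.
- large_vial: amber glass vial with paper label and aluminium cap, standing loose: body 40 mm across up to 46 mm high, then a cap 26 mm across, 64 mm high in all, about 75 g. Origin: centre of the underside, z up.
- small_vial: the same in small: body 25 mm across up to 31 mm high, then a cap 18 mm across, 44 mm high in all, about 22 g. Origin: centre of the underside, z up.
- cup: open stainless steel cup, rim 60 mm across and 45 mm high, narrowing towards the foot, wall 3 mm, about 70 g, standing upright and loose. Origin: centre of the underside, z up.
- wide_roll: roll of white tape lying flat: a stiff ring 60 mm outside, 38 mm inside, 25 mm high, about 45 g, loose. Origin: centre of the underside, z up along the ring's axis.
- narrow_roll: smaller roll of white tape lying flat: a stiff ring 42 mm outside, 26 mm inside, 20 mm high, about 22 g, loose. Origin: centre of the underside, z up along the ring's axis.
- cream_jar: bystander: squat white jar with a wider black lid, 50 mm across, 40 mm high, loose; leave it alone. Origin: centre of the underside.
- oximeter: bystander: finger pulse oximeter, a rounded white and grey clip 60 x 34 x 28 mm high with a small dark screen, loose; leave it alone. Origin: centre of the underside, x along its length.
There are look-alikes about, which are no part of the job. Leave any purple look-alike of the narrow_roll alone. What is shaped like the small_vial but purple is not meant.

How it is judged:
By the outcome, as a careful person would: the job done as asked, in the order asked, and still so for the second after the job is handed in, with the robot touching nothing.
It also fails if it takes over 128 s, if anything falls off the work surface, if the arm or the gripper's body presses on something with over 40 N, if the wrist force passes 120 N, or if a joint passes its speed limit or range.

ROBOT

A 6-joint arm with a two-finger parallel gripper is mounted at the origin on the work surface. World frame = base frame: x ahead of the robot, y to its left, z up, the work surface at z = 0. Lengths are in mm, angles in rad, forces in N, time in s.
With the tool pointing down it reaches from about 400 to 825 mm from the base axis. Payload 7 kg.
Tool frame: the origin (TCP) lies on the mounting face of the last link; the fingertips stand 178 mm ahead of it and the grasp point (between the pads) lies 159 mm ahead of it; z points along the fingers, y is the line along which they close (so a half turn about z gives the same grasp; the last joint's range is limited). The gripper opens to 88 mm and grips with 3 to 60 N. Pads are 19 mm wide; open, the fingers measure 130 mm over their backs; the gripper's body (78 mm by 193 mm) begins 47 mm behind the grasp point.
Start: joints at [-0.831, 0.359, 0.012, 0, -1.224, -0.288], TCP at [294.667, -607.262, 404.661] pointing down, gripper open.
Joint ranges: [-3.07, 3.07], [-1.43, 2.12], [-1.02, 1.25], [-3.03, 1.67], [-3.05, -0], [-3.03, 3.03]. Speed limits (rad/s): [2.39, 2.39, 3.01, 3.14, 3.14, 3.14].

INTERFACE

Orientations are given as a rotation vector (axis times angle).
In Python, from rig import bot gives the robot as it stands.
- The arm moves only by the tool send_rows, never from a script. Its argument "motion" is a list of rows, each a list of 7 numbers: the opening in per cent of the stroke, from 0 (shut) to 100 (fully open), then the shift along the tool's x, y, z in mm, then the turn, a rotation vector about the tool's x, y, z in rad. A call has 1 to 12 rows; each row shifts and turns the commanded pose from where the row before left it, along the tool's axes as they then stand; what a row does not reach is not made up. A row lasts 1/10 s, in which the tool goes at most 50 mm and 8.59 degrees, less where a joint would pass 70% of its speed; a pose out of reach is approached as far as the arm can. A call with a gripper value outside its range is refused whole. The fingers move at their own pace and stop on an object; "grip_force" is the grip in N (left out, the last holds). Time passes only in rows, so rows that do not move let the fingers close. It gives the time, the measured TCP pose, the force, the opening and the grip force at its end, in the units of the state.
- bot.get_state(): the state, without advancing time (a new reading comes with each control period).
- bot.get_image(name): name is "scene" or "top" or "wrist"; returns a dict with "image" (420x560x3 uint8, red, green, blue), "fov_y" (degrees; the focal length in pixels is half the picture's height over the tangent of half this angle, whatever the lens; pixels are square), "cx", "cy" (the principal point, pixels), "rvec" (rotation vector, rad) and "tvec" (3), from world to camera coordinates, as OpenCV has them; the wrist camera has in their place "mount" (4x4, takes a point from camera to tool coordinates, whose origin is the TCP and whose axes are the flange's). Camera axes: x right, y down, z forward; pixel columns grow to the right and rows downward; lengths in mm; the calibration is good to about 2 mm. A picture is of the moment at which its call begins: read the wrist's pose just before it. There is no depth.
- bot.close_job(): hands the job in; it is judged then, once.
The state is a dict: "time_s": time; "joint_pos": joint angles; "qvel": joint speeds; "tau": joint torques, N m; "ee_pos": TCP position; "ee_rot": TCP orientation; "wrist_force": force on the tool from outside, world axes, zero at the start; "moment": the same for the moment, N m; "gripper_width": opening from 0.0 (shut) to 1.0 (fully open); "finger_force": force on a finger pad.
Only numpy, scipy, OpenCV 4.12 (cv2) and the standard library are available. Lean on these libraries where they do the work, as an engineer would, in place of code of your own. Each camera call takes 0.05 s, during which the arm holds its last target. There are 200 camera calls.

## Working session

There is one attempt and no reset: what is moved stays moved. The work goes in short steps, Python scripts to look and compute and a tool call to move; the robot and the scene stay as the last step left them, time stands still between calls to the robot, and variables do not carry over. Pictures are saved under pics/ and viewed, at most 14 in all, crops included, and the job is handed in when it is done.

Besides the shell and the picture viewer there is one more tool, called after "Request:" by a JSON object that holds its "op" and its "data", one argument or row to a line. send_rows: Moves the arm, as the interface text tells. Its arguments: {"type":"object","properties":{"motion":{"type":"array","items":{"type":"array","items":{"type":"number"}}},"grip_force":{"type":"number"}},"required":["motion"]}

```bash
mkdir -p pics
cat > h.py <<'E'
import numpy as np, cv2
from rig import bot
from scipy.spatial.transform import Rotation as R
def cam(name):
    s=bot.get_state(); d=bot.get_image(name); im=np.array(d["image"])
    f=210/np.tan(np.radians(d["fov_y"])/2)
    if name=="wrist":
        T=np.eye(4);T[:3,:3]=R.from_rotvec(s["ee_rot"]).as_matrix();T[:3,3]=s["ee_pos"]
        M=T@np.array(d["mount"])
    else:
        W=np.eye(4);W[:3,:3]=R.from_rotvec(d["rvec"]).as_matrix();W[:3,3]=np.ravel(d["tvec"]);M=np.linalg.inv(W)
    return im,(f,d["cx"],d["cy"],M),d
def ray(c,u,v,z):
    f,cx,cy,M=c; r=M[:3,:3]@np.array([(u-cx)/f,(v-cy)/f,1]); o=M[:3,3]
    return (o+r*(z-o[2])/r[2])
def save(n,im): cv2.imwrite("pics/"+n+".png",im[:,:,::-1])
E
python3 - <<'E'
from h import *
for n in("scene","top","wrist"):
    im,c,d=cam(n); save(n+"0",im); print(n,{k:v for k,v in d.items() if k!="image"}, c[3][:3,3])
    np.save(n+"0.npy",im)
print(bot.get_state())
E
```

```text
scene {'fov_y': 45.25907002340781, 'cx': 283.66047786235384, 'cy': 205.62090868962613, 'rvec': array([ 1.52992868,  2.10670027, -0.80141174]), 'tvec': array([ 144.80886221, -330.74599363, 1509.68170723])} [1231.2037653   252.32198196  911.02814542]
top {'fov_y': 42.26816849896586, 'cx': 292.30590650168506, 'cy': 220.21255907799173, 'rvec': array([ 2.11800589, -2.15052744,  0.1755902 ]), 'tvec': array([  12.54888752,  474.4914502 , 1368.99579215])} [ 242.40748055    5.02580916 1428.51756882]
wrist {'fov_y': 64.8470518417194, 'cx': 287.3469075281284, 'cy': 211.51026777690558, 'mount': array([[ 3.44467698e-06, -9.51025872e-01, -3.09111292e-01,
         8.42264769e+01],
       [ 9.99999960e-01, -8.42787616e-05,  2.70439683e-04,
         8.99246826e-01],
       [-2.83246652e-04, -3.09111280e-01,  9.51025834e-01,
         2.09005813e+01],
       [ 0.00000000e+00,  0.00000000e+00,  0.00000000e+00,
         1.00000000e+00]])} [ 218.43938366 -643.05178529  382.91236141]
{'time_s': 0.15, 'joint_pos': array([-8.30928923e-01,  3.59202812e-01,  1.12788229e-02, -2.33439306e-04,
       -1.22409242e+00, -2.88065751e-01]), 'qvel': array([ 1.74977945e-04, -2.92596692e-03,  3.82169159e-03,  6.92027214e-04,
       -7.05149767e-04,  7.75156617e-05]), 'tau': array([-3.67371875e-03, -5.83276892e+01,  2.93290651e+01,  7.00128660e+00,
        8.73307348e-03, -1.11539666e-04]), 'ee_pos': array([ 294.60646586, -607.15830227,  403.95836647]), 'ee_rot': array([ 7.03454434e-01, -3.06140248e+00, -1.83816662e-03]), 'wrist_force': array([0.07296404, 0.63228191, 0.98314165]), 'moment': array([ 0.00778797, -0.01027477, -0.00316717]), 'finger_force': 0.0, 'gripper_width': 0.9996379991038125}
```

View pics/top0.png

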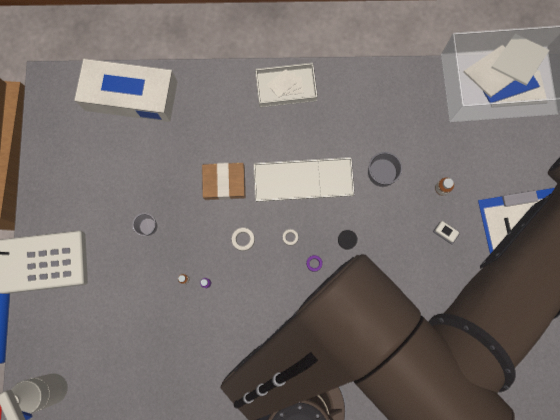

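View pics/scene0.png

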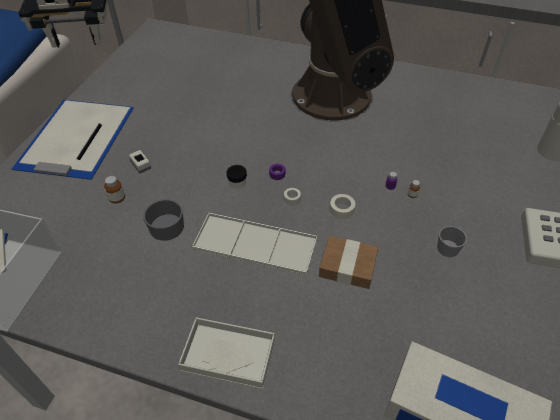

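The top view shows:
- tray at (304,180), pot (384,169), box (223,180)
- cup (145,225)
- large vial (446,185)
- small vial, amber, at (182,279), with the purple decoy at (206,283)
- wide roll (243,239)
- narrow roll, white, at (290,237), with the purple ring at (315,263)
- jar (347,240), oximeter (447,232)

Possible mix-ups:
- Cup (145,225) against the pot (384,169) and the grey beaker (35,393).
- Tray (304,180) against the white dish (286,84).

By the description I choose the steel cup (145,225) and the three-bay tray.

Run:
```python
from h import *
im,c,d=cam("top"); sc,c2,_=cam("scene")
P=dict(tray=(304,180,12),pot=(384,169,50),box=(223,180,36),cup=(145,225,45),lv=(447,184,64),sv=(182,278,44),psv=(206,282,44),wr=(243,239,25),nr=(290,237,20),pr=(315,263,20),jar=(347,240,40),oxi=(447,232,28))
for k,(u,v,z) in P.items(): print(k,ray(c,u,v,z).round(0)[:2])
g=cv2.cvtColor(im,cv2.COLOR_RGB2HSV)
w=((g[:,:,2]>150)&(g[:,:,1]<60)).astype(np.uint8)
b=((g[:,:,1]>90)&(g[:,:,0]<25)&(g[:,:,2]>70)).astype(np.uint8)
for n,m,(x0,x1,y0,y1),z in(("tray",w,(250,360,150,210),12),("box",((b|w)),(198,249,158,204),36)):
    mm=np.zeros_like(m);mm[y0:y1,x0:x1]=m[y0:y1,x0:x1]
    mm=cv2.morphologyEx(mm,cv2.MORPH_CLOSE,np.ones((5,5)))
    cn=max(cv2.findContours(mm,0,1)[0],key=cv2.contourArea)
    bp=cv2.boxPoints(cv2.minAreaRect(cn)); q=np.array([ray(c,*p,z)[:2] for p in bp])
    print(n,q.round(0).tolist(),q.mean(0).round(1),[np.linalg.norm(q[i]-q[i-1]).round(0) for i in range(4)])
    for i in range(4):
        e=q[i]-q[i-1]; print('  dir',np.degrees(np.arctan2(e[1],e[0])).round(1))
save("crop1",np.hstack([cv2.resize(im[205:295,120:220],(400,360),interpolation=2),cv2.resize(sc[165:255,380:480],(400,360),interpolation=2)]))
```

```text
tray [588. -28.]
pot [ 605. -236.]
box [585. 186.]
cup [467. 386.]
lv [ 559. -394.]
sv [329. 288.]
psv [318. 227.]
wr [429. 134.]
nr [433.  12.]
pr [364. -52.]
jar [ 421. -135.]
oxi [ 439. -397.]
tray [[639.0, 110.0], [651.0, -158.0], [545.0, -160.0], [533.0, 105.0]] [592.2 -25.7] [np.float64(106.0), np.float64(268.0), np.float64(106.0), np.float64(265.0)]
  dir 3.1
  dir -87.4
  dir -178.6
  dir 92.6
box [[633.0, 243.0], [635.0, 134.0], [539.0, 130.0], [536.0, 238.0]] [585.9 186.3] [np.float64(97.0), np.float64(109.0), np.float64(97.0), np.float64(108.0)]
  dir 2.9
  dir -88.5
  dir -177.8
  dir 91.4
```

View pics/crop1.png

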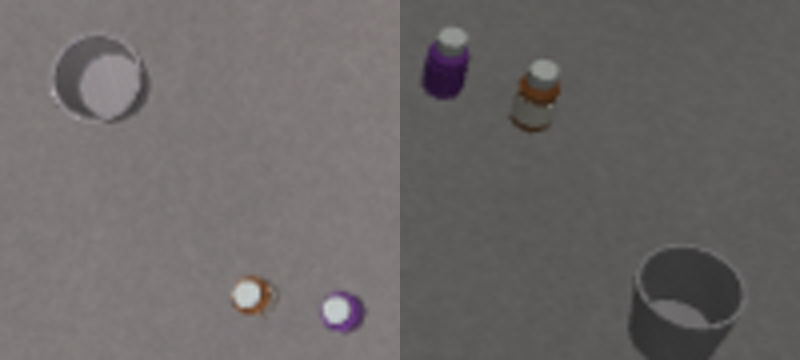

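The crop shows the steel cup at top pixel (145,225) and the amber small vial at (182,278), with the purple decoy beside it at (206,282). I choose the cup and will turn the tool so it closes along world x.

Request:
{"op": "send_rows", "data": {
  "motion": [
    [100,0,0,0,0,0,-0.14],
    [100,0,0,0,0,0,-0.14],
    [100,0,0,0,0,0,-0.14],
    [100,0,0,0,0,0,-0.14],
    [100,0,0,0,0,0,-0.14],
    [100,0,0,0,0,0,-0.14],
    [100,0,0,0,0,0,-0.14],
    [100,0,0,0,0,0,-0.14]
  ]
}}

```text
time_s: 1.05
ee_pos: [294.7, -607.2, 404.5]
ee_rot: [-2.229, 2.214, 0.001]
wrist_force: [0.2, 1.0, 0.5]
gripper_width: 0.998
finger_force: 0.0
```

Request:
{"op": "send_rows", "data": {
  "motion": [
    [100,-41,-20,0,0,0,0],
    [100,-41,-20,0,0,0,0],
    [100,-41,-20,0,0,0,0],
    [100,-41,-20,0,0,0,0],
    [100,-41,-20,0,0,0,0],
    [100,-41,-20,0,0,0,0],
    [100,-41,-20,0,0,0,0],
    [100,-41,-20,0,0,0,0],
    [100,-41,-20,0,0,0,0],
    [100,-41,-20,0,0,0,0],
    [100,-41,-20,0,0,0,0],
    [100,0,0,0,0,0,0]
  ]
}}

```text
time_s: 2.25
ee_pos: [516.1, -152.2, 404.7]
ee_rot: [-2.227, 2.215, -0.001]
wrist_force: [-0.1, -1.5, 0.1]
gripper_width: 1.0
finger_force: 0.0
```

Request:
{"op": "send_rows", "data": {
  "motion": [
    [100,-29,-22,0,0,0,0],
    [100,-29,-22,0,0,0,0],
    [100,-29,-22,0,0,0,0],
    [100,0,0,0,0,0,0],
    [100,0,0,0,0,0,0]
  ]
}}

```text
time_s: 2.75
ee_pos: [580.3, -68.6, 404.1]
ee_rot: [2.223, -2.218, -0.001]
wrist_force: [-0.0, 0.0, -0.1]
gripper_width: 0.998
finger_force: 0.0
```

Run:
```python
from h import *
im,c,d=cam("wrist"); save("w1",im); np.save("w1.npy",im); np.savez("w1c",f=c[0],cx=c[1],cy=c[2],M=c[3])
for u,v in((0,0),(560,0),(0,420),(560,420),(280,210)): print(ray(c,u,v,12).round(0))
```

```text
[ 860. -248.   12.]
[ 313. -249.   12.]
[1005.  294.   12.]
[173. 294.  12.]
[588. -33.  12.]
```

View pics/w1.png

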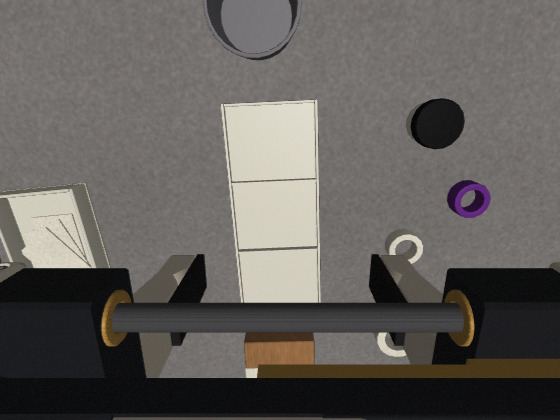

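The wrist view shows the tray's pot-end corners at (223,105) and (317,100) and its ribs at rows 182 and 249. The bar of the gripper hides the box end.

Run:
```python
from h import *
im=np.load("w1.npy");z=np.load("w1c.npz");c=(float(z["f"]),float(z["cx"]),float(z["cy"]),z["M"])
g=cv2.cvtColor(im,cv2.COLOR_RGB2GRAY).astype(int); S=im.max(2).astype(int)
L=[];Rr=[]
for v in range(115,300,5):
    row=g[v]; a=np.where(row[215:275]>150)[0]; b=np.where(row[280:335]>150)[0]
    if len(a) and len(b): L.append(ray(c,215+a[0],v,12)[:2]);Rr.append(ray(c,280+b[-1]+1,v,12)[:2])
L=np.array(L);Rr=np.array(Rr)
pl=np.polyfit(L[:,1],L[:,0],1);pr=np.polyfit(Rr[:,1],Rr[:,0],1);print(pl,pr, "width",np.median(L[:,0]-Rr[:,0]))
E=[];r1=[];r2=[]
for u in range(245,310,4):
    col=g[:,u]; t=np.where(col[85:125]>150)[0]; E.append(ray(c,u,85+t[0],12)[:2])
    r1.append(ray(c,u,165+np.argmin(col[165:200]),12)[:2]); r2.append(ray(c,u,235+np.argmin(col[235:262]),12)[:2])
for n,e in(("end",E),("rib1",r1),("rib2",r2)):
    e=np.array(e);p=np.polyfit(e[:,0],e[:,1],1);print(n,p,np.polyval(p,594),np.std(e[:,1]-np.polyval(p,e[:,0])))
```

```text
[-4.79239813e-02  6.43426809e+02] [-4.60912865e-02  5.40215202e+02] width 103.26297903250622
end [ 4.74561815e-02 -1.82550466e+02] -154.36149443482628 0.2820055150157544
rib1 [ 4.60685346e-02 -9.66161222e+01] -69.25141270573147 0.3361147344964084
rib2 [  0.04611241 -10.79133659] 16.599435073108825 0.5724003527676971
```

Request:
{"op": "send_rows", "data": {
  "motion": [
    [100,-41,10.3,6.7,0,0,0],
    [100,-41,10.3,6.7,0,0,0],
    [100,-41,10.3,6.7,0,0,0],
    [100,-41,10.3,6.7,0,0,0],
    [100,-41,10.3,6.7,0,0,0],
    [100,-41,10.3,6.7,0,0,0],
    [100,-41,10.3,6.7,0,0,0],
    [100,-41,10.3,6.7,0,0,0],
    [100,-41,10.3,6.7,0,0,0],
    [100,-41,10.3,6.7,0,0,0],
    [100,-41,10.3,6.7,0,0,0],
    [100,0,0,0,0,0,0]
  ]
}}

```text
time_s: 4.0
ee_pos: [465.6, 384.5, 330.0]
ee_rot: [2.225, -2.218, -0.0]
wrist_force: [-0.9, 0.1, 0.1]
gripper_width: 0.997
finger_force: 0.0
```

```bash
cat > find.py <<'E'
# shared measuring: mean of outer-contour ellipse of a mask in a window -> point at height z
from h import *
def blob(im,c,mask,z,u0=None,minA=80):
    m=cv2.morphologyEx(mask.astype(np.uint8),cv2.MORPH_OPEN,np.ones((3,3)))
    m[275:]=0
    out=[]
    for k in cv2.findContours(m,0,1)[0]:
        if cv2.contourArea(k)<minA: continue
        h=cv2.convexHull(k); w=np.array([ray(c,*p[0],z)[:2] for p in h]).astype(np.float32)
        (x,y),r=cv2.minEnclosingCircle(w); e=cv2.fitEllipse(w) if len(w)>4 else None
        out.append((np.round((x,y),1),round(2*r,1),None if e is None else (np.round(e[0],1),np.round(e[1],1)),k.mean((0,1)).round(0)))
    return out
E
python3 - <<'E'
from find import *
im,c,d=cam("wrist"); save("w2",im); np.save("w2.npy",im); print(bot.get_state()["ee_pos"])
np.savez("w2c",f=c[0],cx=c[1],cy=c[2],M=c[3])
E
```

```text
[465.90765284 382.74937497 330.34484785]
```

View pics/w2.png

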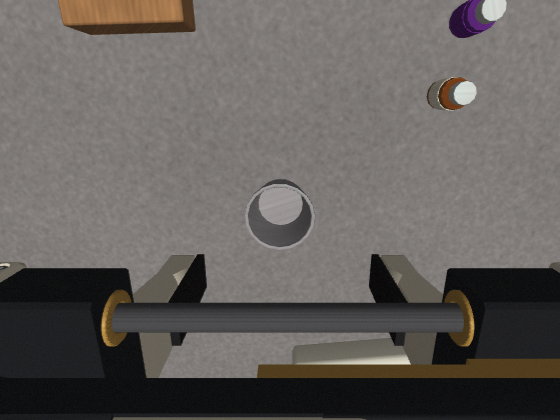

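The cup rim is centred near (280,216), and the small vial's cap is near (465,93).

Run:
```python
from h import *
z=np.load("w2c.npz");c=(float(z["f"]),float(z["cx"]),float(z["cy"]),z["M"])
q=[ray(c,*p,45)[:2] for p in((246,216),(314,216),(280,183),(280,249.5))]
print(np.round(q,1),(q[0]+q[1])/2,(q[2]+q[3])/2,q[0]-q[1],q[2]-q[3])
print("cap",ray(c,465,93,44).round(1))
```

```text
[[500.  391. ]
 [442.6 390.8]
 [471.2 362.4]
 [471.4 421.8]] [471.3099972  390.92712564] [471.31729892 392.12596909] [57.38337296  0.16459554] [ -0.21926603 -59.37102586]
cap [331.2 292.7  44. ]
```

Request:
{"op": "send_rows", "data": {
  "motion": [
    [100,-9,-5,20,0,0,0],
    [100,0,0,30,0,0,0],
    [100,0,0,30,0,0,0],
    [100,0,0,30,0,0,0],
    [100,0,0,27,0,0,0],
    [100,0,0,0,0,0,0],
    [40,0,0,0,0,0,0],
    [40,0,0,0,0,0,0],
    [40,0,0,0,0,0,0],
    [40,0,0,0,0,0,0],
    [40,0,0,0,0,0,0],
    [40,0,0,0,0,0,0]
  ],
  "grip_force": 15
}}

```text
time_s: 5.25
ee_pos: [471.6, 391.2, 195.1]
ee_rot: [-2.222, 2.219, 0.0]
wrist_force: [-0.4, -0.5, 7.2]
gripper_width: 0.655
finger_force: 15.0
```

Request:
{"op": "send_rows", "data": {
  "motion": [
    [40,0,0,0,0,0,0],
    [40,0,0,0,0,0,0],
    [40,0,0,0,0,0,0]
  ]
}}

```text
time_s: 5.55
ee_pos: [471.6, 391.3, 195.1]
ee_rot: [-2.222, 2.219, -0.0]
wrist_force: [-1.2, -1.5, 7.0]
gripper_width: 0.653
finger_force: 15.0
```

Request:
{"op": "send_rows", "data": {
  "motion": [
    [40,0,0,-15,0,0,0],
    [40,0,0,-30,0,0,0],
    [40,0,0,-30,0,0,0],
    [40,0,0,0,0,0,0]
  ]
}}

```text
time_s: 5.95
ee_pos: [472.2, 392.1, 273.5]
ee_rot: [-2.219, 2.214, 0.001]
wrist_force: [0.2, -0.1, -1.3]
gripper_width: 0.657
finger_force: 15.0
```

Request:
{"op": "send_rows", "data": {
  "motion": [
    [40,20,-5.5,0,0,0,0],
    [40,38,-11.2,0,0,0,0],
    [40,38,-11.2,0,0,0,0],
    [40,38,-11.2,0,0,0,0],
    [40,38,-11.2,0,0,0,0],
    [40,38,-11.2,0,0,0,0],
    [40,38,-11.2,0,0,0,0],
    [40,38,-11.2,0,0,0,0],
    [40,38,-11.2,0,0,0,0],
    [40,38,-11.2,0,0,0,0],
    [40,38,-11.2,0,0,0,0],
    [40,14,-4,0,0,0,0]
  ]
}}

```text
time_s: 7.15
ee_pos: [593.0, -26.5, 267.9]
ee_rot: [2.218, -2.222, -0.002]
wrist_force: [-0.7, -0.4, -0.7]
gripper_width: 0.657
finger_force: 15.0
```

Request:
{"op": "send_rows", "data": {
  "motion": [
    [40,0,0,0,0,0,0],
    [40,0,0,0,0,0,0]
  ]
}}

```text
time_s: 7.35
ee_pos: [592.8, -23.3, 268.3]
ee_rot: [2.221, -2.221, -0.001]
wrist_force: [0.7, -0.4, -1.1]
gripper_width: 0.654
finger_force: 15.0
```

Request:
{"op": "send_rows", "data": {
  "motion": [
    [40,0,0,25,0,0,0],
    [40,0,0,25,0,0,0],
    [40,0,0,10,0,0,0],
    [40,0,0,5,0,0,0],
    [40,0,0,3,0,0,0],
    [40,0,0,2,0,0,0],
    [40,0,0,0,0,0,0]
  ]
}}

```text
time_s: 8.05
ee_pos: [593.5, -22.8, 199.5]
ee_rot: [-2.222, 2.22, -0.001]
wrist_force: [-0.6, -0.7, -1.4]
gripper_width: 0.657
finger_force: 15.0
```

Request:
{"op": "send_rows", "data": {
  "motion": [
    [40,0,0,1.5,0,0,0],
    [40,0,0,0,0,0,0]
  ]
}}

```text
time_s: 8.25
ee_pos: [593.6, -22.9, 198.2]
ee_rot: [-2.222, 2.219, -0.001]
wrist_force: [-0.1, 1.2, 2.3]
gripper_width: 0.655
finger_force: 15.0
```

Request:
{"op": "send_rows", "data": {
  "motion": [
    [100,0,0,0,0,0,0],
    [100,0,0,0,0,0,0],
    [100,0,0,0,0,0,0],
    [100,0,0,0,0,0,0],
    [100,0,0,-20,0,0,0],
    [100,0,0,-40,0,0,0],
    [100,0,0,-40,0,0,0],
    [100,0,0,-40,0,0,0],
    [100,0,0,0,0,0,0]
  ]
}}

```text
time_s: 9.15
ee_pos: [594.9, -22.9, 343.7]
ee_rot: [-2.218, 2.214, -0.01]
wrist_force: [1.1, 0.4, 0.4]
gripper_width: 0.997
finger_force: 0.0
```

Run:
```python
from h import *
im,c,d=cam("wrist"); save("w3",im); np.save("w3.npy",im); np.savez("w3c",f=c[0],cx=c[1],cy=c[2],M=c[3])
```

```text
(no output)
```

View pics/w3.png

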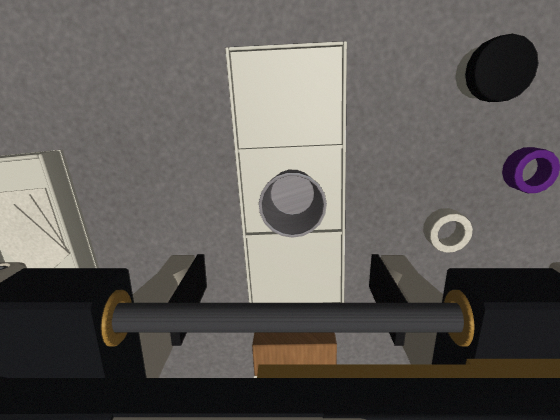

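The cup stands upright in the middle bay with its rim centred at about (292.5,204). The ribs are at rows 148 and 232.

Run:
```python
from h import *
z=np.load("w3c.npz");c=(float(z["f"]),float(z["cx"]),float(z["cy"]),z["M"])
r=lambda u,v,z:ray(c,u,v,z)[:2].round(1)
print("rim",r(259,204,48),r(326,204,48),r(292.5,171.5,48),r(292.5,236.5,48))
im=np.load("w3.npy");g=cv2.cvtColor(im,cv2.COLOR_RGB2GRAY).astype(int)
for v in(165,180,210):
    a=np.where(g[v,225:258]>150)[0];b=np.where(g[v,328:360]>150)[0];L,R_=r(225+a[0],v,12),r(328+b[-1]+1,v,12);print(v,L,R_,(L+R_)/2)
for u in(270,290,310):
    print("end",r(u,35+np.where(g[35:60,u]>150)[0][0],12),"rib near face foot",r(u,140+np.argmin(g[140:156,u]),3),r(u,225+np.argmin(g[225:242,u]),3) )
    print(g[226:242,u])
```

```text
rim [622.1 -23.3] [564.  -23.6] [593.2 -52. ] [592.8   7. ]
165 [646.5 -50.9] [542.5 -51.2] [594.5  -51.05]
180 [645.2 -36.4] [542.6 -36.8] [593.9 -36.6]
210 [643.6  -6.1] [540.9  -6.6] [592.25  -6.35]
end [ 612.8 -153.5] rib near face foot [614.6 -66.7] [615.9  21.8]
[140 136 129 158 195 172  89  86 146 197 198 199 199 198 197 200]
end [ 595.8 -154.3] rib near face foot [595.5 -67.7] [595.1  12.8]
[ 66  68  68  68  69  70  72  70  92 134 135 179 199 200 198 199]
end [ 578.9 -155.1] rib near face foot [576.4 -68.7] [574.5  13.8]
[ 57  61  59 104 137 133 107 200 200 197 200 198 200 200 200 198]
```

Cup is at (593.1,-22.5), within 1 mm of the bay's centre. Next is the large vial.

Request:
{"op": "send_rows", "data": {
  "motion": [
    [100,37,3.5,0,0,0,0],
    [100,37,3.5,0,0,0,0],
    [100,37,3.5,0,0,0,0],
    [100,37,3.5,0,0,0,0],
    [100,37,3.5,0,0,0,0],
    [100,37,3.5,0,0,0,0],
    [100,37,3.5,0,0,0,0],
    [100,37,3.5,0,0,0,0],
    [100,37,3.5,0,0,0,0],
    [100,37,3.5,0,0,0,0],
    [100,0,0,0,0,0,0],
    [100,0,0,0,0,0,0]
  ]
}}

```text
time_s: 10.4
ee_pos: [558.0, -393.9, 335.6]
ee_rot: [2.22, -2.222, -0.004]
wrist_force: [0.2, -0.2, 0.5]
gripper_width: 0.999
finger_force: 0.0
```

Run:
```python
from find import *
im,c,d=cam("wrist"); save("w4",im)
print(bot.get_state()["ee_pos"])
h=cv2.cvtColor(im,cv2.COLOR_RGB2HSV)
for o in blob(im,c,(h[:,:,2]>170)&(h[:,:,1]<40),64): print(o)
print("amber",*blob(im,c,(h[:,:,1]>120)&(h[:,:,0]<22)&(h[:,:,2]>60),46),sep="\n")
```

```text
[ 558.28523218 -393.02552933  336.08818689]
(array([ 564.9, -395.4]), 24.9, (array([ 565. , -395.4]), array([24.4, 24.6])), array([277., 211.]))
(array([ 459.9, -406.4]), 51.6, (array([ 460.1, -406.3]), array([35.2, 56.3])), array([411., 197.]))
(array([ 447.8, -530. ]), 153.9, (array([ 460.5, -525.1]), array([ 52.6, 189.9])), array([443.,  28.]))
amber
(array([ 565.3, -396.7]), 40.1, (array([ 565.1, -396.3]), array([38.2, 40.6])), array([278., 199.]))
```

View pics/w4.png

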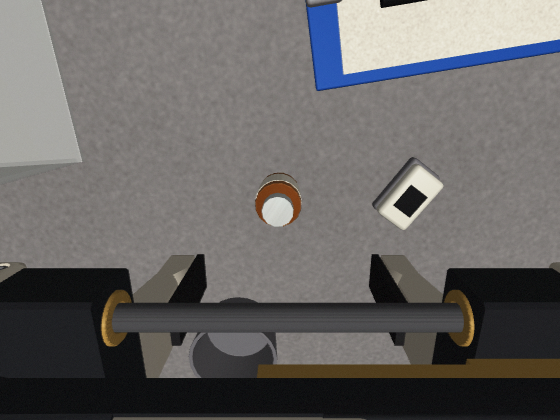

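The amber large vial has its cap at (277,211), and the oximeter is well clear at (411,197).

Request:
{"op": "send_rows", "data": {
  "motion": [
    [80,2.5,-6.5,20,0,0,0],
    [80,0,0,30,0,0,0],
    [80,0,0,30,0,0,0],
    [80,0,0,30,0,0,0],
    [80,0,0,23,0,0,0],
    [80,0,0,10,0,0,0],
    [80,0,0,0,0,0,0],
    [20,0,0,0,0,0,0],
    [20,0,0,0,0,0,0],
    [20,0,0,0,0,0,0],
    [20,0,0,0,0,0,0],
    [20,0,0,0,0,0,0]
  ]
}}

```text
time_s: 11.65
ee_pos: [565.3, -395.6, 195.3]
ee_rot: [-2.222, 2.22, -0.002]
wrist_force: [-0.6, -0.5, 2.9]
gripper_width: 0.454
finger_force: 15.0
```

Request:
{"op": "send_rows", "data": {
  "motion": [
    [20,0,0,0,0,0,0],
    [20,0,0,0,0,0,0],
    [20,0,0,0,0,0,0]
  ]
}}

```text
time_s: 11.95
ee_pos: [565.3, -395.6, 195.3]
ee_rot: [-2.223, 2.22, -0.001]
wrist_force: [-0.6, 1.3, 5.8]
gripper_width: 0.447
finger_force: 15.0
```

Request:
{"op": "send_rows", "data": {
  "motion": [
    [20,0,0,-15,0,0,0],
    [20,0,0,-30,0,0,0],
    [20,0,0,-30,0,0,0],
    [20,0,0,0,0,0,0],
    [20,-20,-2.2,0,0,0,0],
    [20,-35,-3.9,0,0,0,0],
    [20,-35,-3.9,0,0,0,0],
    [20,-35,-3.9,0,0,0,0],
    [20,-35,-3.9,0,0,0,0],
    [20,-35,-3.9,0,0,0,0],
    [20,-35,-3.9,0,0,0,0],
    [20,-35,-3.9,0,0,0,0]
  ]
}}

```text
time_s: 13.15
ee_pos: [593.9, -128.4, 269.1]
ee_rot: [2.222, -2.22, -0.001]
wrist_force: [-0.3, 0.1, -0.6]
gripper_width: 0.455
finger_force: 15.0
```

Request:
{"op": "send_rows", "data": {
  "motion": [
    [20,-21,-2.2,0,0,0,0],
    [20,0,0,0,0,0,0],
    [20,0,0,0,0,0,0]
  ]
}}

```text
time_s: 13.45
ee_pos: [596.2, -108.6, 269.2]
ee_rot: [2.224, -2.218, -0.001]
wrist_force: [0.2, -0.4, -0.2]
gripper_width: 0.451
finger_force: 15.0
```

Request:
{"op": "send_rows", "data": {
  "motion": [
    [20,1,-1,25,0,0,0],
    [20,0,0,25,0,0,0],
    [20,0,0,10,0,0,0],
    [20,0,0,5,0,0,0],
    [20,0,0,3,0,0,0],
    [20,0,0,2,0,0,0],
    [20,0,0,0,0,0,0]
  ]
}}

```text
time_s: 14.15
ee_pos: [597.8, -110.5, 200.0]
ee_rot: [-2.222, 2.22, -0.001]
wrist_force: [-1.4, 0.2, -1.2]
gripper_width: 0.455
finger_force: 15.0
```

Request:
{"op": "send_rows", "data": {
  "motion": [
    [20,-0.5,0.5,1.5,0,0,0],
    [20,0,0,1,0,0,0],
    [20,0,0,0,0,0,0]
  ]
}}

```text
time_s: 14.45
ee_pos: [597.3, -109.8, 198.2]
ee_rot: [-2.223, 2.219, -0.001]
wrist_force: [-2.2, 1.4, 6.7]
gripper_width: 0.454
finger_force: 15.0
```

Request:
{"op": "send_rows", "data": {
  "motion": [
    [80,0,0,0,0,0,0],
    [80,0,0,0,0,0,0],
    [80,0,0,0,0,0,0],
    [80,0,0,0,0,0,0],
    [80,0,0,-20,0,0,0],
    [80,0,0,-40,0,0,0],
    [80,0,0,-40,0,0,0],
    [80,0,0,-35,0,0,0]
  ]
}}

```text
time_s: 15.25
ee_pos: [597.1, -110.0, 333.8]
ee_rot: [-2.223, 2.22, -0.001]
wrist_force: [1.8, 0.0, -0.3]
gripper_width: 0.8
finger_force: 0.0
```

Request:
{"op": "send_rows", "data": {
  "motion": [
    [80,-33.5,22,0,0,0,0],
    [80,-33.5,22,0,0,0,0],
    [80,-33.5,22,0,0,0,0],
    [80,-33.5,22,0,0,0,0],
    [80,-33.5,22,0,0,0,0],
    [80,-33.5,22,0,0,0,0],
    [80,-33.5,22,0,0,0,0],
    [80,-33.5,22,0,0,0,0],
    [80,-33.5,22,0,0,0,0],
    [80,-33.5,22,0,0,0,0],
    [80,-33.5,22,0,0,0,0],
    [80,-33.5,22,0,0,0,0]
  ]
}}

```text
time_s: 16.45
ee_pos: [331.5, 292.9, 332.2]
ee_rot: [-2.222, 2.22, 0.0]
wrist_force: [0.9, 0.5, 0.3]
gripper_width: 0.799
finger_force: 0.0
```

Request:
{"op": "send_rows", "data": {
  "motion": [
    [60,0,0,0,0,0,0],
    [60,0,0,0,0,0,0]
  ]
}}

```text
time_s: 16.65
ee_pos: [332.1, 292.4, 331.9]
ee_rot: [2.225, -2.217, 0.0]
wrist_force: [1.0, 0.3, -0.7]
gripper_width: 0.678
finger_force: 0.0
```

Run:
```python
from find import *
im,c,d=cam("wrist"); save("w5",im)
print(bot.get_state()["ee_pos"])
h=cv2.cvtColor(im,cv2.COLOR_RGB2HSV)
for o in blob(im,c,(h[:,:,2]>170)&(h[:,:,1]<40),44): print(o)
print("amber",*blob(im,c,(h[:,:,1]>120)&(h[:,:,0]<22)&(h[:,:,2]>60),31),sep="\n")
```

```text
[332.47854397 291.66047415 331.82250033]
(array([330.7, 291.8]), 17.0, (array([330.8, 292. ]), array([16.3, 16.7])), array([288., 207.]))
(array([320. , 235.4]), 16.7, (array([320. , 235.3]), array([16.4, 16.6])), array([302., 139.]))
(array([544.3, 189.6]), 31.5, (array([544. , 190.3]), array([19.7, 32.7])), array([ 7., 77.]))
(array([425.6, 144. ]), 54.8, (array([425.5, 143.9]), array([54.1, 54.8])), array([157.,  23.]))
amber
(array([330.8, 290.7]), 24.0, (array([331.1, 290.6]), array([23. , 23.7])), array([289., 197.]))
(array([548. , 224.5]), 62.4, (array([549.8, 224.2]), array([43.6, 71.7])), array([ 26., 122.]))
(array([537.7, 157.8]), 44.0, (array([539.1, 159.2]), array([35.3, 45.9])), array([16., 32.]))
```

View pics/w5.png

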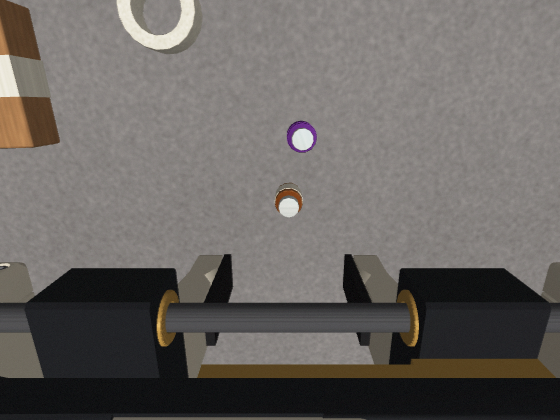

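The amber small vial has its cap at (288,207), and the purple decoy is at (302,139), 57 mm away and clear of the fingers.

Request:
{"op": "send_rows", "data": {
  "motion": [
    [60,0.5,1.3,20,0,0,0],
    [60,0,0,30,0,0,0],
    [60,0,0,30,0,0,0],
    [60,0,0,30,0,0,0],
    [60,0,0,25,0,0,0],
    [60,0,0,10,0,0,0],
    [60,0,0,0,0,0,0],
    [10,0,0,0,0,0,0],
    [10,0,0,0,0,0,0],
    [10,0,0,0,0,0,0],
    [10,0,0,0,0,0,0],
    [10,0,0,0,0,0,0]
  ],
  "grip_force": 10
}}

```text
time_s: 17.9
ee_pos: [331.4, 291.6, 187.6]
ee_rot: [-2.222, 2.219, 0.001]
wrist_force: [-0.9, -0.1, 7.0]
gripper_width: 0.278
finger_force: 10.0
```

Request:
{"op": "send_rows", "data": {
  "motion": [
    [10,0,0,0,0,0,0],
    [10,0,0,0,0,0,0]
  ]
}}

```text
time_s: 18.1
ee_pos: [331.5, 291.6, 187.6]
ee_rot: [-2.222, 2.219, 0.0]
wrist_force: [-1.3, -0.4, 7.1]
gripper_width: 0.282
finger_force: 10.0
```

Request:
{"op": "send_rows", "data": {
  "motion": [
    [10,0,0,-15,0,0,0],
    [10,0,0,-30,0,0,0],
    [10,0,0,-30,0,0,0],
    [10,0,0,0,0,0,0],
    [10,15,-17,0,0,0,0],
    [10,30,-34,0,0,0,0],
    [10,30,-34,0,0,0,0],
    [10,30,-34,0,0,0,0],
    [10,30,-34,0,0,0,0],
    [10,30,-34,0,0,0,0],
    [10,30,-34,0,0,0,0],
    [10,30,-34,0,0,0,0]
  ]
}}

```text
time_s: 19.3
ee_pos: [587.7, 65.0, 261.3]
ee_rot: [2.222, -2.22, -0.001]
wrist_force: [0.3, 2.0, -1.2]
gripper_width: 0.281
finger_force: 10.0
```

Request:
{"op": "send_rows", "data": {
  "motion": [
    [10,2,-2.5,0,0,0,0],
    [10,0,0,0,0,0,0],
    [10,0,0,0,0,0,0]
  ]
}}

```text
time_s: 19.6
ee_pos: [588.4, 64.7, 261.3]
ee_rot: [2.222, -2.22, -0.001]
wrist_force: [-0.3, 0.7, -0.4]
gripper_width: 0.286
finger_force: 10.0
```

Request:
{"op": "send_rows", "data": {
  "motion": [
    [10,0,-0.5,25,0,0,0],
    [10,0,0,25,0,0,0],
    [10,0,0,10,0,0,0],
    [10,0,0,5,0,0,0],
    [10,0,0,3,0,0,0],
    [10,0,0,2,0,0,0],
    [10,0,0,0,0,0,0]
  ]
}}

```text
time_s: 20.3
ee_pos: [589.7, 64.7, 192.5]
ee_rot: [-2.222, 2.219, -0.001]
wrist_force: [0.1, -0.7, -0.5]
gripper_width: 0.279
finger_force: 10.0
```

Request:
{"op": "send_rows", "data": {
  "motion": [
    [10,0,0,1,0,0,0],
    [10,0,0,0,0,0,0]
  ]
}}

```text
time_s: 20.5
ee_pos: [589.7, 64.5, 191.3]
ee_rot: [-2.222, 2.22, -0.0]
wrist_force: [-0.0, -0.1, -0.1]
gripper_width: 0.278
finger_force: 10.0
```

Request:
{"op": "send_rows", "data": {
  "motion": [
    [10,0,0,1,0,0,0],
    [10,0,0,0.5,0,0,0],
    [10,0,0,0,0,0,0]
  ]
}}

```text
time_s: 20.8
ee_pos: [589.8, 64.5, 190.6]
ee_rot: [-2.223, 2.219, -0.001]
wrist_force: [-4.2, 0.3, 9.7]
gripper_width: 0.285
finger_force: 10.0
```

Request:
{"op": "send_rows", "data": {
  "motion": [
    [55,0,0,0,0,0,0],
    [55,0,0,0,0,0,0],
    [55,0,0,0,0,0,0],
    [55,0,0,0,0,0,0],
    [55,0,0,-20,0,0,0],
    [55,0,0,-40,0,0,0],
    [55,0,0,-40,0,0,0],
    [55,-30,0,-30,0,0,0],
    [55,-40,0,-20,0,0,0],
    [55,-40,0,0,0,0,0],
    [55,0,0,0,0,0,0],
    [55,0,0,0,0,0,0]
  ]
}}

```text
time_s: 22.0
ee_pos: [589.2, 175.4, 339.1]
ee_rot: [2.224, -2.218, -0.0]
wrist_force: [-0.4, 0.3, -0.3]
gripper_width: 0.549
finger_force: 0.0
```

Run:
```python
from h import *
im,c,d=cam("wrist"); save("w6",im); np.save("w6.npy",im); np.savez("w6c",f=c[0],cx=c[1],cy=c[2],M=c[3])
print(bot.get_state()["ee_pos"])
```

```text
[589.21034983 174.59072769 338.98320517]
```

View pics/w6.png

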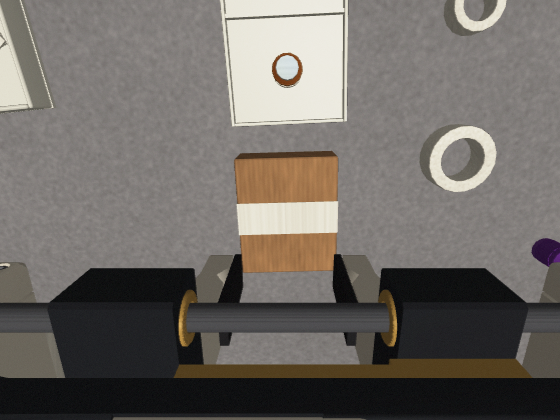

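The swab box's top spans about (236,158) to (338,272). The small vial stands upright in its bay at (287,68), and the wide roll is at (462,158).

Run:
```python
from find import *
im=np.load("w6.npy");z=np.load("w6c.npz");c=(float(z["f"]),float(z["cx"]),float(z["cy"]),z["M"])
h=cv2.cvtColor(im,cv2.COLOR_RGB2HSV);s=h[:,:,1].astype(int);V=h[:,:,2]
print("cols",[(v,V[v,286],s[v,286]) for v in range(148,164)]);print([(v,V[v,280],s[v,280]) for v in range(262,276)])
L=[];Rr=[]
br=(s>70)|(V>175)
for v in range(165,255,6):
    a=np.where(br[v,215:260])[0];b=np.where(br[v,320:345])[0]
    L.append(ray(c,215+a[0],v,36)[:2]);Rr.append(ray(c,320+b[-1]+1,v,36)[:2])
L=np.array(L);Rr=np.array(Rr);pl=np.polyfit(L[:,1],L[:,0],1);pr=np.polyfit(Rr[:,1],Rr[:,0],1)
print(pl,pr,np.polyval(pl,186),np.polyval(pr,186))
for u,v in((286,158.5),(286,272)):print(ray(c,u,v,36).round(1))
w=(V>170)&(s<50)
print(*blob(im,c,w,25),sep="\n")
cap=((V>150)&(s<50)).copy();cap[:50]=0;cap[85:]=0;cap[:,:276]=0;cap[:,298:]=0
u=np.argwhere((h[:,:,1]>110)&(h[:,:,0]<22)&(np.indices(V.shape)[0]<100)&(np.indices(V.shape)[1]>255)&(np.indices(V.shape)[1]<320)); print("vial px",u.min(0),u.max(0))
print("shoulder c", ray(c,(u[:,1].min()+u[:,1].max()+1)/2,(u[:,0].min()+u[:,0].max()+1)/2,34).round(1),"cap",ray(c,287.5,67,47).round(1))
g=cv2.cvtColor(im,cv2.COLOR_RGB2GRAY).astype(int)
for q in(275,300): print("tray far end z12",[ (v,g[v,q]) for v in range(112,130)])
print(ray(c,287,123,12).round(1))
```

```text
cols [(148, np.uint8(133), np.int64(12)), (149, np.uint8(132), np.int64(14)), (150, np.uint8(130), np.int64(14)), (151, np.uint8(129), np.int64(12)), (152, np.uint8(71), np.int64(129)), (153, np.uint8(71), np.int64(136)), (154, np.uint8(73), np.int64(133)), (155, np.uint8(74), np.int64(141)), (156, np.uint8(73), np.int64(140)), (157, np.uint8(86), np.int64(136)), (158, np.uint8(146), np.int64(138)), (159, np.uint8(158), np.int64(136)), (160, np.uint8(164), np.int64(134)), (161, np.uint8(164), np.int64(137)), (162, np.uint8(165), np.int64(134)), (163, np.uint8(167), np.int64(134))]
[(262, np.uint8(162), np.int64(135)), (263, np.uint8(165), np.int64(133)), (264, np.uint8(168), np.int64(134)), (265, np.uint8(167), np.int64(136)), (266, np.uint8(168), np.int64(135)), (267, np.uint8(173), np.int64(136)), (268, np.uint8(171), np.int64(136)), (269, np.uint8(173), np.int64(136)), (270, np.uint8(172), np.int64(136)), (271, np.uint8(153), np.int64(138)), (272, np.uint8(133), np.int64(13)), (273, np.uint8(131), np.int64(12)), (274, np.uint8(132), np.int64(15)), (275, np.uint8(130), np.int64(14)
[... 1022 characters left out ...]
), (118, np.int64(231)), (119, np.int64(230)), (120, np.int64(231)), (121, np.int64(129)), (122, np.int64(227)), (123, np.int64(227)), (124, np.int64(198)), (125, np.int64(130)), (126, np.int64(126)), (127, np.int64(130)), (128, np.int64(128)), (129, np.int64(129))]
tray far end z12 [(112, np.int64(233)), (113, np.int64(232)), (114, np.int64(232)), (115, np.int64(232)), (116, np.int64(232)), (117, np.int64(233)), (118, np.int64(231)), (119, np.int64(231)), (120, np.int64(148)), (121, np.int64(230)), (122, np.int64(227)), (123, np.int64(168)), (124, np.int64(134)), (125, np.int64(135)), (126, np.int64(134)), (127, np.int64(129)), (128, np.int64(128)), (129, np.int64(126))]
[589.1 108.1  12. ]
```

Request:
{"op": "send_rows", "data": {
  "motion": [
    [100,9,39,0,0,0,0],
    [100,9,39,0,0,0,0],
    [100,9,39,0,0,0,0],
    [100,9,39,0,0,0,0],
    [100,0,0,0,0,0,0],
    [100,0,0,0,0,0,0]
  ]
}}

```text
time_s: 22.65
ee_pos: [432.9, 137.3, 339.9]
ee_rot: [-2.222, 2.22, -0.0]
wrist_force: [0.5, -0.1, -1.0]
gripper_width: 0.982
finger_force: 0.0
```

Run:
```python
from find import *
im,c,d=cam("wrist"); h=cv2.cvtColor(im,cv2.COLOR_RGB2HSV);s=h[:,:,1].astype(int);V=h[:,:,2]
print(bot.get_state()["ee_pos"])
print(*blob(im,c,(V>170)&(s<50),25),sep="\n")
```

```text
[433.69410536 137.82474093 339.87011402]
(array([594.7, 192.6]), 96.2, (array([596.2, 193. ]), array([ 39.8, 107.5])), array([121., 254.]))
(array([432.6, 138.2]), 58.7, (array([432.6, 138.2]), array([58. , 58.4])), array([288., 199.]))
(array([436.4,  15.5]), 39.8, (array([436.4,  15.5]), array([39.3, 39.5])), array([283.,  53.]))
(array([579.1,  40.6]), 151.5, (array([577.1,  44.7]), array([120.1, 152.8])), array([113.,  80.]))
```

Request:
{"op": "send_rows", "data": {
  "motion": [
    [100,-0.7,0.5,26,0,0,0],
    [100,0,0,40,0,0,0],
    [100,0,0,40,0,0,0],
    [100,0,0,30,0,0,0],
    [100,0,0,15,0,0,0],
    [100,0,0,5,0,0,0],
    [100,0,0,0,0,0,0],
    [40,0,0,0,0,0,0],
    [40,0,0,0,0,0,0],
    [40,0,0,0,0,0,0],
    [40,0,0,0,0,0,0],
    [40,0,0,0,0,0,0]
  ]
}}

```text
time_s: 23.9
ee_pos: [433.2, 139.2, 184.1]
ee_rot: [-2.222, 2.219, -0.0]
wrist_force: [-1.1, 0.3, 4.4]
gripper_width: 0.683
finger_force: 10.0
```

Request:
{"op": "send_rows", "data": {
  "motion": [
    [40,0,0,0,0,0,0],
    [40,0,0,0,0,0,0]
  ]
}}

```text
time_s: 24.1
ee_pos: [433.2, 139.3, 184.0]
ee_rot: [-2.222, 2.219, -0.0]
wrist_force: [-1.3, 0.9, 6.4]
gripper_width: 0.692
finger_force: 10.0
```

Request:
{"op": "send_rows", "data": {
  "motion": [
    [40,0,0,-15,0,0,0],
    [40,0,0,-30,0,0,0],
    [40,0,0,-30,0,0,0],
    [40,0,0,0,0,0,0],
    [40,-6,-19,0,0,0,0],
    [40,-11,-34,0,0,0,0],
    [40,-11,-34,0,0,0,0],
    [40,-11,-34,0,0,0,0],
    [40,-11,-34,0,0,0,0],
    [40,0,0,0,0,0,0],
    [40,0,0,0,0,0,0],
    [40,0,0,0,0,0,0]
  ]
}}

```text
time_s: 25.3
ee_pos: [587.1, 188.8, 257.7]
ee_rot: [2.221, -2.219, -0.001]
wrist_force: [-0.4, -0.1, 0.2]
gripper_width: 0.688
finger_force: 10.0
```

Request:
{"op": "send_rows", "data": {
  "motion": [
    [40,-1.8,-1.1,15,0,0,0],
    [40,0,0,12,0,0,0],
    [40,0,0,7,0,0,0],
    [40,0,0,2,0,0,0],
    [40,0,0,0,0,0,0],
    [40,0,0,0,0,0,0]
  ]
}}

```text
time_s: 25.9
ee_pos: [589.2, 191.1, 222.8]
ee_rot: [-2.222, 2.22, -0.0]
wrist_force: [0.3, -0.4, -0.0]
gripper_width: 0.691
finger_force: 10.0
```

Request:
{"op": "send_rows", "data": {
  "motion": [
    [40,0,0,1,0,0,0],
    [40,0,0,0,0,0,0]
  ]
}}

```text
time_s: 26.1
ee_pos: [589.1, 191.1, 221.8]
ee_rot: [-2.222, 2.22, -0.0]
wrist_force: [0.3, -0.5, -0.6]
gripper_width: 0.694
finger_force: 10.0
```

Request:
{"op": "send_rows", "data": {
  "motion": [
    [40,0,0,1,0,0,0],
    [40,0,0,1,0,0,0],
    [40,0,0,0,0,0,0]
  ]
}}

```text
time_s: 26.4
ee_pos: [589.1, 191.1, 220.1]
ee_rot: [-2.222, 2.22, -0.0]
wrist_force: [-2.0, -0.5, 4.9]
gripper_width: 0.689
finger_force: 10.0
```

Contact. Release, rise and measure.

Request:
{"op": "send_rows", "data": {
  "motion": [
    [95,0,0,0,0,0,0],
    [95,0,0,0,0,0,0],
    [95,0,0,0,0,0,0],
    [95,0,0,0,0,0,0],
    [95,0,0,-20,0,0,0],
    [95,0,0,-40,0,0,0],
    [95,0,0,-40,0,0,0],
    [95,0,0,-30,0,0,0],
    [95,0,0,0,0,0,0],
    [95,0,0,0,0,0,0]
  ]
}}

```text
time_s: 27.4
ee_pos: [589.0, 191.0, 350.1]
ee_rot: [-2.221, 2.219, 0.0]
wrist_force: [0.1, -0.3, -0.4]
gripper_width: 0.95
finger_force: 0.0
```

Run:
```python
from find import *
im,c,d=cam("wrist"); save("w7",im); np.save("w7.npy",im); np.savez("w7c",f=c[0],cx=c[1],cy=c[2],M=c[3]);print(bot.get_state()["ee_pos"])
h=cv2.cvtColor(im,cv2.COLOR_RGB2HSV);s=h[:,:,1].astype(int);V=h[:,:,2]
print(*blob(im,c,(V>170)&(s<50),61),sep="\n")
```

```text
[588.71650779 190.86482503 348.92488799]
(array([588.6, 183. ]), 86.6, (array([587.1, 188.3]), array([57.7, 92.6])), array([287., 201.]))
(array([795.5,  53. ]), 12.8, (array([801.1,  53.9]), array([12.6, 24.2])), array([ 2., 24.]))
(array([457.3,  38.3]), 25.5, (array([457.4,  36.7]), array([15.8, 26. ])), array([474.,   4.]))
(array([547.7,  50.8]), 25.5, None, array([345.,  20.]))
(array([589.5,  73. ]), 106.9, (array([587.8,  72.9]), array([ 86.3, 113.9])), array([286.,  52.]))
(array([796.5,  68.5]), 64.7, (array([787.6,  70.8]), array([33.6, 72. ])), array([14., 50.]))
```

View pics/w7.png

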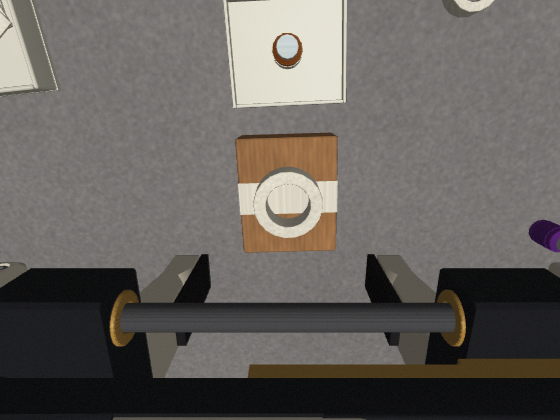

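The wide roll lies flat on the box, its ring centred near (288,204).

Run:
```python
from find import *
im=np.load("w7.npy");z=np.load("w7c.npz");c=(float(z["f"]),float(z["cx"]),float(z["cy"]),z["M"])
h=cv2.cvtColor(im,cv2.COLOR_RGB2HSV);s=h[:,:,1].astype(int);V=h[:,:,2].astype(int)
print("row",[(u,V[204,u],s[204,u]) for u in list(range(248,260))+list(range(318,330))])
print("col",[(v,V[v,288],s[v,288]) for v in list(range(164,176))+list(range(232,243))])
print("box",[(v,V[v,270]) for v in list(range(134,144))+list(range(247,255))])
r=lambda u,v,z:ray(c,u,v,z)[:2].round(1)
print(r(253,204,61),r(323,204,61),r(288,171,61),r(288,238,61)); print(r(286,139,36),r(286,251.5,36))
```

```text
row [(248, np.int64(222), np.int64(25)), (249, np.int64(217), np.int64(25)), (250, np.int64(218), np.int64(27)), (251, np.int64(218), np.int64(27)), (252, np.int64(218), np.int64(26)), (253, np.int64(193), np.int64(28)), (254, np.int64(220), np.int64(26)), (255, np.int64(226), np.int64(24)), (256, np.int64(222), np.int64(26)), (257, np.int64(223), np.int64(26)), (258, np.int64(221), np.int64(28)), (259, np.int64(219), np.int64(24)), (318, np.int64(217), np.int64(26)), (319, np.int64(215), np.int64(27)), (320, np.int64(220), np.int64(26)), (321, np.int64(217), np.int64(26)), (322, np.int64(205), np.int64(26)), (323, np.int64(218), np.int64(25)), (324, np.int64(213), np.int64(26)), (325, np.int64(216), np.int64(25)), (326, np.int64(224), np.int64(25)), (327, np.int64(226), np.int64(24)), (328, np.int64(223), np.int64(26)), (329, np.int64(222), np.int64(26))]
col [(164, np.int64(151), np.int64(135)), (165, np.int64(151), np.int64(133)), (166, np.int64(141), np.int64(118)), (167, np.int64(100), np.int64(31)), (168, np.int64(102), np.int64(30)), (169, np.int64(102), np.int64(35)), (170, n
[... 390 characters left out ...]
237, np.int64(198), np.int64(46)), (238, np.int64(151), np.int64(135)), (239, np.int64(150), np.int64(136)), (240, np.int64(152), np.int64(136)), (241, np.int64(151), np.int64(135)), (242, np.int64(154), np.int64(132))]
box [(134, np.int64(80)), (135, np.int64(65)), (136, np.int64(64)), (137, np.int64(67)), (138, np.int64(134)), (139, np.int64(144)), (140, np.int64(149)), (141, np.int64(152)), (142, np.int64(152)), (143, np.int64(153)), (247, np.int64(159)), (248, np.int64(159)), (249, np.int64(159)), (250, np.int64(158)), (251, np.int64(143)), (252, np.int64(124)), (253, np.int64(122)), (254, np.int64(120))]
[618.  188.5] [558.7 188.4] [588.4 160.2] [588.3 219.5]
[590.2 136.9] [590.2 244.2]
```

Wide roll is at (588.4,190.0) on the box, whose centre is (588,190.2). Next is the narrow white roll.

Request:
{"op": "send_rows", "data": {
  "motion": [
    [80,29,25.4,1,0,0,0],
    [80,29,25.4,1,0,0,0],
    [80,29,25.4,1,0,0,0],
    [80,29,25.4,1,0,0,0],
    [80,29,25.4,1,0,0,0],
    [80,30,25.4,1,0,0,0],
    [80,0,0,0,0,0,0],
    [80,0,0,0,0,0,0]
  ]
}}

```text
time_s: 28.25
ee_pos: [436.2, 15.2, 342.8]
ee_rot: [2.221, -2.221, -0.001]
wrist_force: [0.8, 0.7, -0.8]
gripper_width: 0.798
finger_force: 0.0
```

Run:
```python
from find import *
im,c,d=cam("wrist"); h=cv2.cvtColor(im,cv2.COLOR_RGB2HSV);s=h[:,:,1].astype(int);V=h[:,:,2]
print(bot.get_state()["ee_pos"])
print(*blob(im,c,(V>170)&(s<50),20),sep="\n")
print("purple",*blob(im,c,(s>80)&(abs(h[:,:,0].astype(int)-138)<15),20),sep="\n")
```

```text
[436.89875437  15.8302543  342.97606871]
(array([581.3,  50.8]), 117.3, (array([582.5,  45.8]), array([103.2, 124.4])), array([139., 231.]))
(array([436.6,  14.3]), 40.8, (array([436.6,  14.3]), array([40.1, 40.4])), array([286., 195.]))
(array([590.8, -68.2]), 189.9, (array([588.4, -91.5]), array([108.8, 245.6])), array([106.,  87.]))
purple
(array([368.9, -47.7]), 43.5, (array([368.9, -47.3]), array([40.8, 43.2])), array([362., 128.]))
```

Request:
{"op": "send_rows", "data": {
  "motion": [
    [80,1.1,0,30,0,0,0],
    [80,0,0,40,0,0,0],
    [80,0,0,40,0,0,0],
    [80,0,0,30,0,0,0],
    [80,0,0,15,0,0,0],
    [80,0,0,5,0,0,0],
    [80,0,0,0,0,0,0],
    [20,0,0,0,0,0,0],
    [20,0,0,0,0,0,0],
    [20,0,0,0,0,0,0],
    [20,0,0,0,0,0,0],
    [20,0,0,0,0,0,0]
  ]
}}

```text
time_s: 29.5
ee_pos: [437.0, 14.9, 184.0]
ee_rot: [-2.222, 2.219, -0.001]
wrist_force: [-0.5, 1.3, 4.6]
gripper_width: 0.477
finger_force: 10.0
```

Request:
{"op": "send_rows", "data": {
  "motion": [
    [20,0,0,0,0,0,0],
    [20,0,0,0,0,0,0]
  ]
}}

```text
time_s: 29.7
ee_pos: [437.1, 14.9, 184.0]
ee_rot: [-2.222, 2.22, -0.001]
wrist_force: [-1.1, 0.6, 7.6]
gripper_width: 0.475
finger_force: 10.0
```

Request:
{"op": "send_rows", "data": {
  "motion": [
    [20,0,0,-15,0,0,0],
    [20,0,0,-35,0,0,0],
    [20,0,0,-35,0,0,0],
    [20,0,0,-10,0,0,0],
    [20,-15.5,-13.4,0,0,0,0],
    [20,-32,-27.6,0,0,0,0],
    [20,-32,-27.6,0,0,0,0],
    [20,-32,-27.6,0,0,0,0],
    [20,-32,-27.6,0,0,0,0],
    [20,-32,-27.6,0,0,0,0],
    [20,0,0,0,0,0,0],
    [20,0,0,0,0,0,0]
  ]
}}

```text
time_s: 30.9
ee_pos: [588.3, 191.5, 276.1]
ee_rot: [2.221, -2.218, -0.001]
wrist_force: [-0.8, -0.8, -0.2]
gripper_width: 0.474
finger_force: 10.0
```

Request:
{"op": "send_rows", "data": {
  "motion": [
    [20,0,0,0,0,0,0],
    [20,0,0,0,0,0,0]
  ]
}}

```text
time_s: 31.1
ee_pos: [587.6, 189.9, 278.1]
ee_rot: [2.221, -2.22, -0.0]
wrist_force: [-0.0, -0.6, 0.5]
gripper_width: 0.473
finger_force: 10.0
```

Request:
{"op": "send_rows", "data": {
  "motion": [
    [20,-0.3,-0.3,15,0,0,0],
    [20,0,0,10,0,0,0],
    [20,0,0,5,0,0,0],
    [20,0,0,2,0,0,0],
    [20,0,0,0,0,0,0],
    [20,0,0,0,0,0,0]
  ]
}}

```text
time_s: 31.7
ee_pos: [588.5, 190.8, 246.9]
ee_rot: [-2.222, 2.22, -0.0]
wrist_force: [-0.1, 0.0, -1.0]
gripper_width: 0.468
finger_force: 10.0
```

Request:
{"op": "send_rows", "data": {
  "motion": [
    [20,0,-0.2,1,0,0,0],
    [20,0,0,1,0,0,0],
    [20,0,0,0,0,0,0]
  ]
}}

```text
time_s: 32.0
ee_pos: [588.7, 190.8, 245.1]
ee_rot: [-2.222, 2.22, -0.001]
wrist_force: [-1.5, 1.0, 3.4]
gripper_width: 0.476
finger_force: 10.0
```

Request:
{"op": "send_rows", "data": {
  "motion": [
    [75,0,0,0,0,0,0],
    [75,0,0,0,0,0,0],
    [75,0,0,0,0,0,0],
    [75,0,0,0,0,0,0],
    [75,0,0,-20,0,0,0],
    [75,0,0,-40,0,0,0],
    [75,0,0,-40,0,0,0],
    [75,20,0,-20,0,0,0],
    [75,40,0,0,0,0,0],
    [75,40,0,0,0,0,0],
    [75,0,0,0,0,0,0],
    [75,0,0,0,0,0,0]
  ]
}}

```text
time_s: 33.2
ee_pos: [588.6, 89.8, 364.6]
ee_rot: [-2.22, 2.222, -0.0]
wrist_force: [-0.1, 0.9, 0.1]
gripper_width: 0.746
finger_force: 0.0
```

Run:
```python
from find import *
im,c,d=cam("wrist"); np.save("w8.npy",im); np.savez("w8c",f=c[0],cx=c[1],cy=c[2],M=c[3]);print(bot.get_state()["ee_pos"])
t,ct,_=cam("scene")
save("w8",im);save("s8",cv2.resize(t[150:310,80:480],(800,320),interpolation=2))
```

```text
[588.71824258  90.52942457 364.45344164]
```

View pics/w8.png

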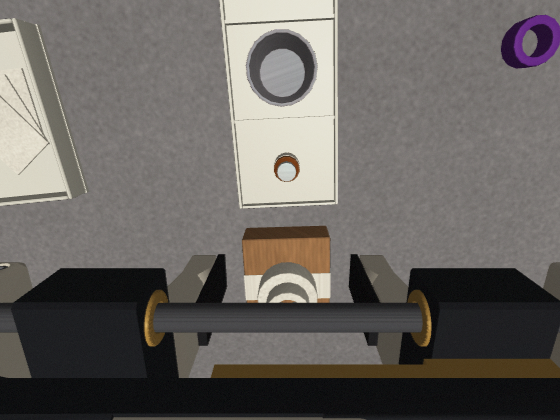

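View pics/s8.png

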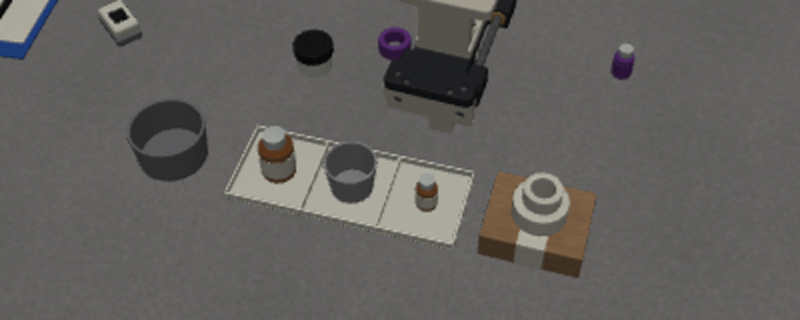

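Everything stands upright: the large vial is in the pot-end bay, the cup in the middle, the small vial in the box-end bay and the rolls stacked. A last numeric check covers the narrow roll and the large vial.

Request:
{"op": "send_rows", "data": {
  "motion": [
    [75,-33,0,0,0,0,0],
    [75,-33,0,0,0,0,0],
    [75,-33,0,0,0,0,0],
    [75,0,0,0,0,0,0],
    [75,0,0,0,0,0,0]
  ]
}}

```text
time_s: 33.8
ee_pos: [588.3, 191.5, 363.9]
ee_rot: [2.225, -2.217, -0.0]
wrist_force: [0.6, 0.4, -0.4]
gripper_width: 0.752
finger_force: 0.0
```

Run:
```python
from h import *
im,c,d=cam("wrist"); save("w9",cv2.resize(im[120:280,200:380],(720,640))[:600])
np.savez("w9c",f=c[0],cx=c[1],cy=c[2],M=c[3])
```

```text
(no output)
```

View pics/w9.png

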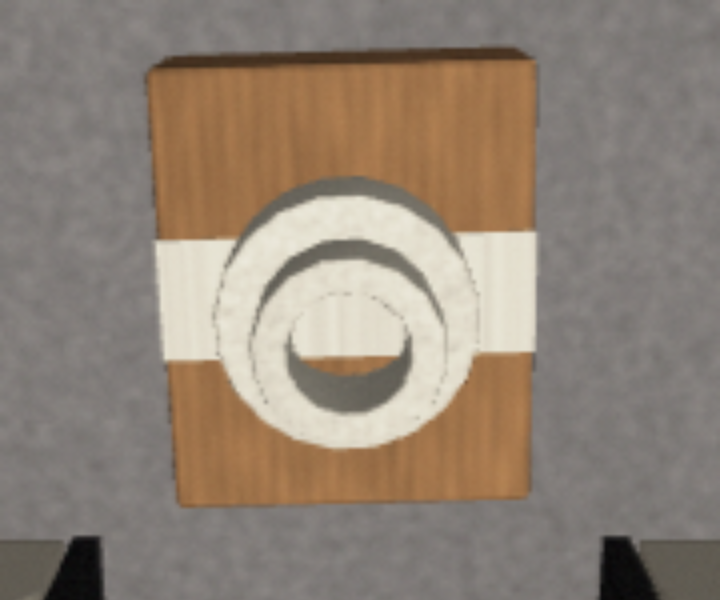

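Request:
{"op": "send_rows", "data": {
  "motion": [
    [75,40,-1,0,0,0,0],
    [75,40,-1,0,0,0,0],
    [75,40,-1,0,0,0,0],
    [75,40,-1,0,0,0,0],
    [75,40,-1,0,0,0,0],
    [75,40,-1,0,0,0,0],
    [75,40,-1,0,0,0,0],
    [75,20,-1,0,0,0,0],
    [75,0,0,0,0,0,0],
    [75,0,0,0,0,0,0]
  ]
}}

```text
time_s: 34.85
ee_pos: [596.5, -111.2, 364.4]
ee_rot: [2.22, -2.223, -0.0]
wrist_force: [-0.3, -0.1, 0.2]
gripper_width: 0.75
finger_force: 0.0
```

Run:
```python
from find import *
im,c,d=cam("wrist"); h=cv2.cvtColor(im,cv2.COLOR_RGB2HSV)
print("amber",*blob(im,c,(h[:,:,1]>120)&(h[:,:,0]<22)&(h[:,:,2]>60),49),sep="\n")
```

```text
amber
(array([ 597.1, -110.8]), 39.5, (array([ 597. , -110.8]), array([38.1, 39.5])), array([286., 195.]))
```

Run:
```python
from h import *
z=np.load("w9c.npz");c=(float(z["f"]),float(z["cx"]),float(z["cy"]),z["M"])
r=lambda x,y,h:ray(c,200+x/4,120+y/4,h)[:2].round(1)
print("wide",r(347.5,195,61),r(347.5,449,61),r(215,322,61),r(480,322,61))
print("narrow outer top",r(348,258,81),"hole",r(349,292,81),r(349,412,81),r(288,352,81),r(411,352,81),"outer",r(250,352,81),r(447,352,81))
```

```text
wide [588.3 161. ] [588.1 219.6] [617.6 189.5] [558.8 189.3]
narrow outer top [588.1 170.1] hole [587.9 177.2] [587.8 203.3] [600.5 190.1] [575. 190.] outer [608.4 190.2] [567.5 190. ]
```

The narrow roll (587.9,190.3) sits centred on the wide one (588.2,190.3). The large vial is at (597,-110.8), about 1 mm from its bay's centre.

```bash
python3 -c "
from rig import bot
print(bot.close_job())"
```

```text
the job is handed in; nothing more can be done
None
```

The job is handed in: by the wrist camera, the cup and both vials stand upright within about 1–2 mm of their bay centres and the two rolls lie flat and centred on the swab box. The cream jar, oximeter and purple look-alikes were not touched, and the arm finished clear at about 35 s; no verdict was returned.

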